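Lock the blue jig jack at its set height

ROBOT

A 6-joint arm with a two-finger parallel gripper is mounted at the origin on the work surface. World frame = base frame: x ahead of the robot, y to its left, z up, the work surface at z = 0. Lengths are in m, angles in rad, forces in N, time in s.
With the tool pointing down it reaches from about 0.4 to 0.925 m from the base axis. Payload 3.4 kg.
Tool frame: the origin (TCP) lies midway between the tips of the shut fingers; the grasp point (between the pads) lies 19 mm behind it; z points along the fingers, y is the line along which they close (so a half turn about z gives the same grasp; the last joint's range is limited). The gripper opens to 85 mm and grips with 20 to 120 N. Pads are 22 mm wide; open, the fingers measure 114 mm over their backs; the gripper's body (76 mm by 85 mm) begins 54 mm behind the grasp point. The pads swing forward as they close: fully open they stand 13 mm farther back than shut.
Start: joints at [-1.27, 0.307, 1.506, -0, 1.328, -0.073], TCP at [0.21, -0.535, 0.231] pointing down, gripper open.
Joint ranges: [-3.12, 3.12], [-1.05, 2.28], [0.14, 2.33], [-1.42, 4.57], [0.1, 2.73], [-2.68, 2.68]. Speed limits (rad/s): [2.57, 2.57, 3.14, 3.14, 3.14, 3.14].

INTERFACE

Orientations are given as a unit quaternion [x, y, z, w].
In Python, from cell import robot gives the robot as it stands. Calls block until the motion is done:
- robot.move_pose(position, orientation): joint-space move of the TCP to a pose.
- robot.movel(position, orientation=None, rate=0.15): straight line of the TCP; orientation=None keeps the orientation; rate is the mean speed in m/s.
- robot.set_joints(angles): joint-space move.
- robot.move_gripper(opening): opening from 0.0 (shut) to 1.0 (fully open); the grip force is fixed at half the most; returns when the fingers have stopped.
- robot.sleep(seconds).
- robot.solve_ik(position, orientation): joint angles nearest the present ones, or None.
- robot.observe(): the state.
- robot.read_camera(name): name is "scene" or "top" or "wrist"; returns a dict with "pixels" (400x640x3 uint8, blue, green, red), "range_z" (400x640 float32, m along the optical axis (not along the pixel's ray), 0 where there is no reading), "fov_y" (degrees; the focal length in pixels is half the picture's height over the tangent of half this angle, whatever the lens; pixels are square), "cx", "cy" (the principal point, pixels), "rvec" (rotation vector, rad) and "tvec" (3), from world to camera coordinates, as OpenCV has them. Camera axes: x right, y down, z forward; pixel columns grow to the right and rows downward; lengths in m; the calibration is good to about 2 mm. A picture is of the moment at which its call begins.
A pose or a line that the arm cannot do raises robot.MotionError and nothing moves.
- robot.job_done(): hands the job in; it is judged then, once.
The state is a dict: "clock": time; "joint_positions": joint angles; "qd": joint speeds; "joint_efforts": joint torques, N m; "tool_pos": TCP position; "tool_rot": TCP orientation; "ft_force": force on the tool from outside, world axes, zero at the start; "moment": the same for the moment, N m; "grip_width": opening from 0.0 (shut) to 1.0 (fully open); "finger_force": force on a finger pad.
Only numpy, scipy, OpenCV 4.12 (cv2) and the standard library are available. Lean on these libraries where they do the work, as an engineer would, in place of code of your own. Each camera call takes 0.05 s, during which the arm holds its last target. There are 200 camera calls.

TASK

On the blue jig jack, push the green holding fork fully home by its black knob so that it straddles the barrel's lug and keeps the barrel from turning; then turn the knurled lock ring clockwise, seen from above, until it stops with its yellow line at the yellow line on the housing. The brass barrel is already set and must stay as it is, so do not turn the ring before the fork is in, and leave the red jack alone.

Things in the scene. Friction and masses are not known exactly. Their poses are not given: they have to be found in the camera images.
- jack_blue: The jack to lock, fixed to the bench (in mm): foot x -50 to 50, y -168 to 52, 10 thick; blue round housing 54 wide, up to z = 57. Origin on the vertical barrel axis at bench height, z up, fork on the -y side. On the axis: knurled steel ring, 60 wide, z = 58 to 84; brass barrel, 34 wide, up to z = 108, its lug (12 wide) out to y = -60 at z = 30 to 42. Yellow line on the housing: +x.
- hold_fork (a joint): Slide of the blue jack's green fork along the jack's +y, in m: 0 = drawn back, 0.040 = home at its stop; moves with 3 N, stays where left. Prongs 20 mm apart, z = 28 to 44 mm, straddle the lug from 0.025 on. Black round knob on a thinner stem, 26 mm in diameter, z = 61 to 87 mm, axis at x = 0, y = -0.128 + joint value (m, jack's frame).
- lock_ring (a joint): Turn of the blue jack's ring on its barrel, in rad, growing clockwise seen from above: starts loose at 0 to 0.4; 1.2 = tight at its hard stop, the ring's yellow line then pointing to the jack's +x, at the housing's yellow line. It rubs with 0.25 N m on the barrel, so it drags an unheld barrel round; it does not rise or sink.
- barrel (a joint): Turn of the blue jack's barrel in the housing, in rad, growing clockwise seen from above: 0 = as set (within 0.03), lug along the jack's -y. It resists with only 0.05 N m; with the fork home it has about 0.08 rad of play either way.
- jack_red: A bystander: the same jack with a red housing, same size, frame and parts, also fixed to the bench. Not to be touched.
There are look-alikes about, which are no part of the job. What is shaped like the jack_blue but pink or purple is not meant.

How it is judged:
On the way, in this order (a step that is already met when the one before it is completed fails the run):
1. the blue jack's fork straddles the lug while the ring is still loose (value of joint hold_fork above 0.028 m and value of joint lock_ring below 0.6 rad), for 0.2 s.
2. the lock ring is turned tight (value of joint lock_ring above 1.02 rad), for 0.2 s.
At the end, for the whole second after the job is handed in: On the blue jack the holding fork is in (within 12 mm of its stop), the lock ring is tight (within 10 degrees of its stop) and at rest, and the barrel is within 10 degrees of where it was set (value of joint hold_fork above 0.028 m and value of joint lock_ring above 1.02 rad and value of joint barrel between -0.18 and 0.18 rad and velocity of joint lock_ring between -0.1 and 0.1 rad/s); the robot touches nothing.
It fails at once if the blue jack's barrel turns more than about 11 degrees from its set position (value of joint barrel above 0.2 rad or value of joint barrel below -0.2 rad).
It fails at once if the robot touches the red jack with more than 2 N (contact force between any of the fingers, the arm and jack_red above 2 N).
It also fails if it takes over 40 s, if anything falls off the work surface, if the arm or the gripper's body presses on something with over 40 N, if the wrist force passes 120 N, or if a joint passes its speed limit or range.

## Working session

There is one attempt and no reset: what is moved stays moved. The work goes in short steps, each a Python script; the robot and the scene stay as the last script left them, time stands still between calls to the robot, and variables do not carry over. Pictures are saved under pics/ and viewed, at most 10 in all, crops included, and the job is handed in when it is done.

```bash
mkdir -p pics; ls; cat > h.py <<'E'
import numpy as np, cv2
from cell import robot
def cam(name):
    d=robot.read_camera(name); im=np.ascontiguousarray(d["pixels"]); h=im.shape[0]
    f=h/2/np.tan(np.radians(d["fov_y"])/2)
    R=cv2.Rodrigues(np.array(d["rvec"],float))[0]; t=np.array(d["tvec"],float).ravel()
    return im,d["range_z"],f,d["cx"],d["cy"],R,t
def points(c):
    im,z,f,cx,cy,R,t=c
    v,u=np.mgrid[:z.shape[0],:z.shape[1]]
    P=np.stack([(u-cx)/f*z,(v-cy)/f*z,z],-1)
    return (P-t)@R   # world
def ray(c,u,v,h):
    im,z,f,cx,cy,R,t=c
    d=R.T@np.array([(u-cx)/f,(v-cy)/f,1]); o=-R.T@t
    return o+d*(h-o[2])/d[2]
E
python3 - <<'E'
from h import *
for n in("scene","top"):
    c=cam(n); cv2.imwrite(f"pics/{n}0.png",c[0]); print(n,c[2],-c[5].T@c[6],c[5][2])
print(robot.observe())
E
```

```text
pics
scene 379.0915861923243 [ 0.65730704 -0.41780655  0.68794917] [-0.31347999  0.56370847 -0.76417476]
top 452.8155207106327 [0.3513705  0.05633941 0.98721128] [ 0.0389802   0.00677274 -0.99921703]
{'clock': 0.1, 'joint_positions': array([-1.27051969e+00,  3.07480982e-01,  1.50755168e+00,  2.13230551e-05,
        1.32842141e+00, -7.34787288e-02]), 'qd': array([-0.00255863, -0.00257874, -0.00211566, -0.00073872,  0.00076562,
        0.00195069]), 'joint_efforts': array([-5.02172534e-04, -4.58531249e+01, -2.52608281e+01, -2.21612663e-04,
        5.65374517e-03, -1.46989390e-05]), 'tool_pos': array([ 0.20974678, -0.53469309,  0.23047966]), 'tool_rot': array([ 9.82589176e-01,  1.85789246e-01, -9.50343167e-05, -9.25902116e-04]), 'ft_force': array([ 0.78271941, -0.32923324, -0.60922855]), 'moment': array([ 0.00965704, -0.0070557 , -0.01420283]), 'finger_force': 0.0, 'grip_width': 0.9995976891239043}
```

View pics/scene0.png

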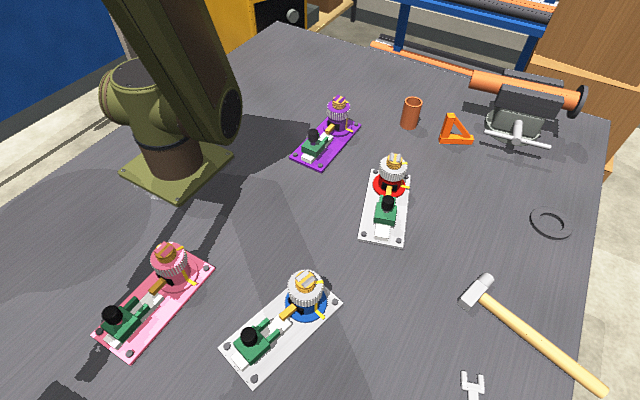

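View pics/top0.png

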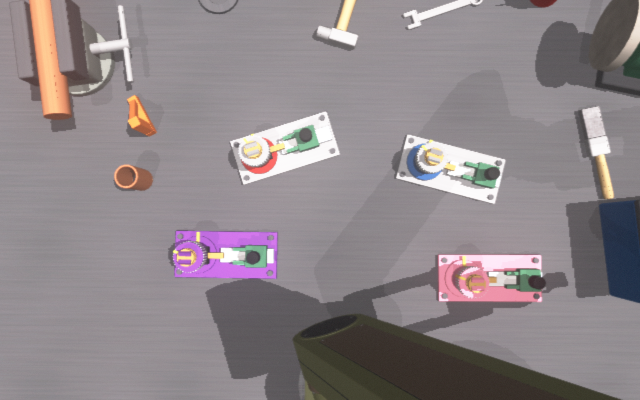

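The scene picture shows the blue jack with its ring at (306,288) and knob at (252,336). In the top picture the ring is at (432,160) and the knob at (492,173), with the foot spanning (397..505, 136..202). The red jack is at (258,152) in the top picture.

```bash
python3 - <<'E'
from h import *
c=cam("top"); P=points(c); hsv=cv2.cvtColor(c[0],cv2.COLOR_BGR2HSV)
roi=np.zeros(P.shape[:2],bool); roi[125:212,390:515]=True
Z=P[...,2]
# foot: everything at >5 mm in ROI near the foot plane -> border by rays at z=.01
m=(roi&(hsv[...,1]<40)&(hsv[...,2]>150)&(abs(Z-.01)<.006)).astype(np.uint8)
pts=np.argwhere(m)[:,::-1].astype(np.float32)
hull=cv2.convexHull(pts); r=cv2.minAreaRect(hull); box=cv2.boxPoints(r)
B=np.array([ray(c,u,v,.01)[:2] for u,v in box]); print("foot",r,B,[np.linalg.norm(B[i]-B[i-1]) for i in range(4)],"centre",B.mean(0))
def blob(name,c,P,mask):
    q=P[mask]; print(name,mask.sum(),np.median(q,0).round(4)); return q
for n,box_ in(("top",(125,212,390,515)),("scene",(255,390,215,350))):
    c=cam(n);P=points(c);Z=P[...,2];hsv=cv2.cvtColor(c[0],cv2.COLOR_BGR2HSV)
    roi=np.zeros(Z.shape,bool); a,b,d,e=box_; roi[a:b,d:e]=True
    q=blob(n+" knob top",c,P,roi&(hsv[...,2]<60)&(Z>.081)&(Z<.093)); print(cv2.minEnclosingCircle(q[:,:2].astype(np.float32)))
    q=blob(n+" barrel top",c,P,roi&(Z>.103)&(Z<.114)); print(cv2.minEnclosingCircle(q[:,:2].astype(np.float32)))
    q=blob(n+" ring top",c,P,roi&(Z>.081)&(Z<.088)&(hsv[...,2]>70)); print(cv2.minEnclosingCircle(q[:,:2].astype(np.float32)))
    q=P[roi&(hsv[...,0]>100)&(hsv[...,0]<125)&(hsv[...,1]>140)&(abs(Z-.055)<.006)]; print("housing",len(q),np.median(q,0) if len(q) else 0)
    y=roi&(hsv[...,0]>22)&(hsv[...,0]<32)&(hsv[...,1]>170)&(hsv[...,2]>150)
    nl,lab,st,ce=cv2.connectedComponentsWithStats(y.astype(np.uint8))
    for i in range(1,nl):
        if st[i,4]>3: print("yellow",ce[i].round(1),st[i,4],np.median(P[lab==i],0).round(4))
    s=c[0][a-5:b+5,d-5:e+5]; cv2.imwrite(f"pics/{n}_crop.png",cv2.resize(s,None,fx=4,fy=4,interpolation=cv2.INTER_CUBIC))
im=np.vstack([cv2.resize(cv2.imread(f"pics/{n}_crop.png"),(480,290)) for n in("top","scene")]); cv2.imwrite("pics/crops.png",im)
E
```

```text
foot ((449.9364929199219, 174.4325714111328), (143.48464965820312, 68.62991333007812), 21.682294845581055) [[ 0.4389403  -0.03617905]
 [ 0.57806718 -0.09141511]
 [ 0.46300916 -0.37866669]
 [ 0.32537297 -0.32232578]] [np.float64(0.3078595225297038), np.float64(0.14969071494149197), np.float64(0.3094378997194976), np.float64(0.1487212819805969)] centre [ 0.4513474  -0.20714666]
top knob top 0 [nan nan nan]
((0.0, 0.0), 0.0)
top barrel top 196 [ 0.4775 -0.1506  0.1064]
((0.478463739156723, -0.15224145352840424), 0.01730276085436344)
top ring top 522 [ 0.4681 -0.1555  0.085 ]
((0.46251392364501953, -0.20282518863677979), 0.08414163440465927)
housing 0 0
scene knob top 201 [ 0.4506 -0.2777  0.0876]
((0.44977545738220215, -0.27725034952163696), 0.012857122346758842)
scene barrel top 252 [ 0.4804 -0.1567  0.1063]
((0.4804406464099884, -0.15608219802379608), 0.016857871785759926)
scene ring top 524 [ 0.4874 -0.1657  0.0847]
((0.46542519330978394, -0.20671392977237701), 0.08421502262353897)
housing 11 [ 0.49540522 -0.17675057  0.04992116]
yellow [319.2 281.5] 13 [ 0.4989 -0.1382  0.085 ]
yellow [318.6 312. ] 42 [ 0.5132 -0.1639  0.0208]
  return _methods._mean(a, axis=axis, dtype=dtype,
  ret = um.true_divide(
```

View pics/crops.png

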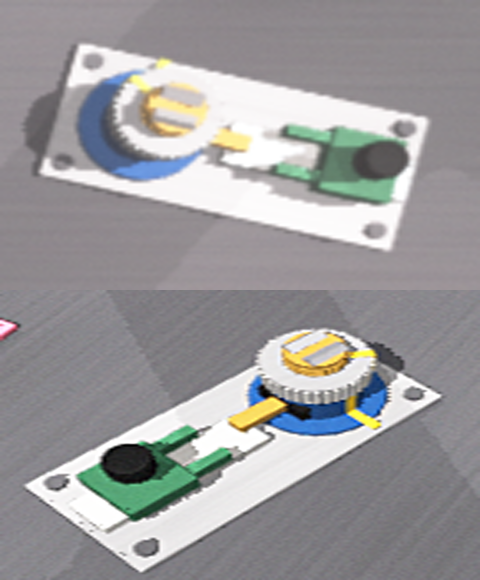

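The crop confirms the yellow housing line on the jack's +x side, the ring line still about 1 rad short of it, and the fork drawn back. I'll refine the foot and knob from both views.

```bash
cat > find.py <<'E'
from h import *
def measure():
    out={}
    for n,(a,b,d,e) in(("top",(125,212,390,515)),("scene",(255,390,215,350))):
        c=cam(n);P=points(c);Z=P[...,2];hsv=cv2.cvtColor(c[0],cv2.COLOR_BGR2HSV)
        roi=np.zeros(Z.shape,bool); roi[a:b,d:e]=True
        def rnd(mask,h):
            k,lab,st,ce=cv2.connectedComponentsWithStats(mask.astype(np.uint8))
            i=1+np.argmax(st[1:,4]); v,u=np.where(lab==i)
            q=np.array([ray(c,x,y,h)[:2] for x,y in zip(u,v)],np.float32)
            return i and q
        q=rnd(roi&(Z>.103)&(Z<.114),.108); ax,r=cv2.minEnclosingCircle(q); print(n,"axis",ax,r)
        q=rnd(roi&(hsv[...,2]<75)&(Z>.078)&(Z<.096),.087); kn,r=cv2.minEnclosingCircle(q); print(n,"knob",kn,r)
        m=roi&(hsv[...,1]<45)&(hsv[...,2]>175)&(abs(Z-.01)<.008)
        m=cv2.morphologyEx(m.astype(np.uint8),cv2.MORPH_OPEN,np.ones((3,3),np.uint8))
        k,lab,st,ce=cv2.connectedComponentsWithStats(m); m=np.isin(lab,[i for i in range(1,k) if st[i,4]>80])
        v,u=np.where(m); q=np.array([ray(c,x,y,.01)[:2] for x,y in zip(u,v)],np.float32)
        rc=cv2.minAreaRect(q); print(n,"foot",np.round(rc[0],4),np.round(rc[1],4),rc[2])
        bx=cv2.boxPoints(rc); L=max([bx[1]-bx[0],bx[2]-bx[1]],key=np.linalg.norm); L=L/np.linalg.norm(L)
        if L[1]<0:L=-L
        print(n,"yaw of +y",np.arctan2(L[1],L[0]), "axis from foot",np.array(rc[0])+.058*L,"axis-knob",np.subtract(ax,kn),np.hypot(*np.subtract(ax,kn)))
E
python3 -c "
from find import *; measure()"
```

```text
top axis (0.4779289960861206, -0.15136384963989258) 0.01720321737229824
top knob (0.4451684355735779, -0.26534169912338257) 0.009526324458420277
top foot [ 0.4638 -0.2082] [0.2187 0.0996] 75.42240142822266
top yaw of +y 1.316369 axis from foot [ 0.47841205 -0.15209569] axis-knob [0.03276056 0.11397785] 0.11859259883305144
scene axis (0.48116061091423035, -0.15699078142642975) 0.017301568761467934
scene knob (0.4510621726512909, -0.2781899869441986) 0.013957617804408073
scene foot [ 0.4655 -0.2118] [0.2188 0.0994] 75.57333374023438
scene yaw of +y 1.3190036 axis from foot [ 0.47993462 -0.15564345] axis-knob [0.03009844 0.12119921] 0.12488059658732557
```

```bash
cat >> h.py <<'E'
from scipy.spatial.transform import Rotation
AX=np.array([.4792,-.1540]); YAW=1.3177
U=np.array([np.cos(YAW),np.sin(YAW)]); X=np.array([U[1],-U[0]])
def down(a):  # tool pointing down, tool y (closing line) at world angle a
    y=np.array([np.cos(a),np.sin(a),0]); z=np.array([0,0,-1.])
    return Rotation.from_matrix(np.c_[np.cross(y,z),y,z]).as_quat()
def j6(p,a):
    q=robot.solve_ik(list(p),down(a)); return None if q is None else np.round(q,2)
E
python3 - <<'E'
from h import *
k=AX-.125*U
for a in (YAW-np.pi/2,YAW+np.pi/2): print("knob",a,j6([*k,.06],a))
for a in np.arange(-3.1,3.2,.4): print("ring",round(a,2),j6([*AX,.05],a))
a=YAW-np.pi/2
q={a:j6([*k,.2],a) for a in(a,a+np.pi)}
a=min([x for x in q if q[x] is not None],key=lambda x:abs(q[x][5]))
robot.move_pose([*(k+.03*U),.24],down(a))
c=cam("wrist"); cv2.imwrite("pics/w1.png",c[0]); print(a,c[2],-c[5].T@c[6],robot.observe()["clock"])
E
```

```text
knob -0.25309632679489646 [-0.63  0.43  1.82 -0.    0.89 -0.38]
knob 2.888496326794897 None
ring -3.1 None
ring -2.7 [-0.39  0.42  1.88 -0.    0.84  2.31]
ring -2.3 [-0.39  0.42  1.88 -0.    0.84  1.91]
ring -1.9 [-0.39  0.42  1.88 -0.    0.84  1.51]
ring -1.5 [-0.39  0.42  1.88 -0.    0.84  1.11]
ring -1.1 [-0.39  0.42  1.88 -0.    0.84  0.71]
ring -0.7 [-0.39  0.42  1.88 -0.    0.84  0.31]
ring -0.3 [-0.39  0.42  1.88 -0.    0.84 -0.09]
ring 0.1 [-0.39  0.42  1.88 -0.    0.84 -0.49]
ring 0.5 [-0.39  0.42  1.88 -0.    0.84 -0.89]
ring 0.9 [-0.39  0.42  1.88 -0.    0.84 -1.29]
ring 1.3 [-0.39  0.42  1.88 -0.    0.84 -1.69]
ring 1.7 [-0.39  0.42  1.88 -0.    0.84 -2.09]
ring 2.1 [-0.39  0.42  1.88 -0.    0.84 -2.49]
ring 2.5 None
ring 2.9 None
-0.25309632679489646 340.92718095279463 [ 0.47491395 -0.17568832  0.38238828] 1.8167
```

View pics/w1.png

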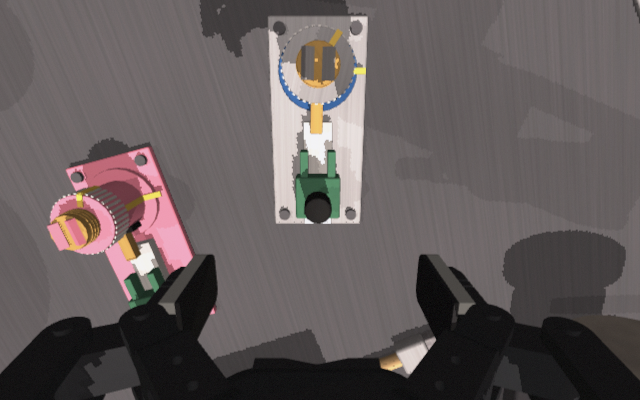

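The wrist view shows the jack upright and centred between the fingers (axis near (317,63), knob near (318,208)), with the ring's yellow line at (337,38) and the housing's at (360,71). I'll measure these by ray.

```bash
python3 - <<'E'
from h import *
c=cam("wrist");P=points(c);Z=P[...,2];hsv=cv2.cvtColor(c[0],cv2.COLOR_BGR2HSV)
roi=np.zeros(Z.shape,bool); roi[8:235,262:375]=True
loc=lambda p:np.round([(p-AX)@X,(p-AX)@U],4)
def fit(mask,h):
    v,u=np.where(mask); q=np.array([ray(c,x,y,h)[:2] for x,y in zip(u,v)],np.float32)
    p,r=cv2.minEnclosingCircle(q); return np.round(p,4),loc(np.array(p)),round(r,4)
print("axis",fit(roi&(Z>.104)&(Z<.113),.108))
k=roi.copy();k[:185]=False
print("knob",fit(k&(hsv[...,2]<60)&(Z>.078)&(Z<.095),.087))
print("ring",fit(roi&(Z>.080)&(Z<.089)&(np.arange(400)<150)[:,None],.084))
for u,v,h in((337,38,.085),(360,71,.058)):print("line",loc(ray(c,u,v,h)[:2]))
E
```

```text
axis (array([ 0.4815, -0.155 ]), array([ 0.0025, -0.0004]), 0.0171)
knob (array([ 0.4502, -0.2739]), array([ 0.002 , -0.1233]), 0.013)
ring (array([ 0.4815, -0.1544]), array([0.0023, 0.0002]), 0.0314)
line [0.0176 0.0202]
line [ 0.0401 -0.003 ]
```

```bash
sed -i 's/^AX=.*;/AX=np.array([.4799,-.1543]);/' h.py; python3 - <<'E'
from h import *
a=YAW-np.pi/2; k=AX-.1243*U; q=down(a)
robot.movel([*k,.12],q,rate=.15)
robot.movel([*k,.060],q,rate=.08)
f0=robot.observe()["ft_force"]
robot.move_gripper(0.0); o=robot.observe(); print("grip",o["grip_width"],o["finger_force"],o["ft_force"]-f0,o["clock"])
f0=o["ft_force"]
for s in [.02,.028]+list(np.arange(.030,.044,.002)):
    robot.movel([*(k+s*U),.060],q,rate=.05); o=robot.observe()
    f=(o["ft_force"]-f0)[:2]@U; print(round(s,3),f.round(1),o["grip_width"].round(3))
    if s>.03 and abs(f)>15: break
print(o["clock"],o["tool_pos"]); 
E
```

```text
grip 0.2839679548605109 58.65013003349304 [0.33159205 1.21512076 3.61417077] 4.325Traceback (most recent call last):
  File "<stdin>", line 10, in <module>
AttributeError: 'float' object has no attribute 'round'
```

```bash
python3 - <<'E'
from h import *
a=YAW-np.pi/2; k=AX-.1243*U; q=down(a)
for s in [.028]+list(np.arange(.030,.046,.002)):
    robot.movel([*(k+s*U),.060],q,rate=.05); o=robot.observe()
    f=o["ft_force"][:2]@U; print(round(s,3),round(f,1),round(o["grip_width"],3))
    if s>.03 and abs(f)>18: break
print(o["clock"],o["tool_pos"],(o["tool_pos"][:2]-AX)@U)
E
```

```text
0.028 1.0 0.281
0.03 -1.1 0.282
0.032 -1.8 0.283
0.034 -2.0 0.284
0.036 -1.7 0.285
0.038 -3.7 0.287
0.04 -9.6 0.282
0.042 -16.3 0.287
0.044 -23.7 0.281
7.1833 [ 0.45868097 -0.23825682  0.06053729] -0.08659540713636756
```

```bash
python3 - <<'E'
from h import *
robot.move_gripper(1.0)
p=robot.observe()["tool_pos"]; q=down(YAW-np.pi/2)
robot.movel([p[0],p[1],.15],q,rate=.2)
robot.movel([*(AX-.07*U),.20],q,rate=.2)
c=cam("wrist"); cv2.imwrite("pics/w2.png",c[0]);P=points(c);Z=P[...,2]
np.savez("w2.npz",P=P,im=c[0])
loc=lambda p:np.round([(p-AX)@X,(p-AX)@U],4)
L=np.stack([(P[...,:2]-AX)@X,(P[...,:2]-AX)@U],-1)
near=(abs(L[...,0])<.05)&(L[...,1]>-.05)&(L[...,1]<.05)
def fit(mask,h):
    v,u=np.where(mask); pts=np.array([ray(c,x,y,h)[:2] for x,y in zip(u,v)],np.float32)
    p,r=cv2.minEnclosingCircle(pts); return np.round(p,4),loc(np.array(p)),round(r,4)
print("axis",fit(near&(Z>.104)&(Z<.113),.108)); print("ring",fit(near&(Z>.080)&(Z<.089),.084))
hsv=cv2.cvtColor(c[0],cv2.COLOR_BGR2HSV)
kn=(abs(L[...,0])<.02)&(abs(L[...,1]+.088)<.025)
print("knob",fit(kn&(hsv[...,2]<60)&(Z>.078)&(Z<.095),.087)); print(robot.observe()["clock"])
E
```

```text
axis (array([ 0.4815, -0.1544]), array([0.0016, 0.0003]), 0.0171)
ring (array([ 0.4816, -0.1544]), array([0.0017, 0.0003]), 0.0312)
knob (array([ 0.4602, -0.2375]), array([ 0.0018, -0.0854]), 0.0131)
8.8667
```

View pics/w2.png

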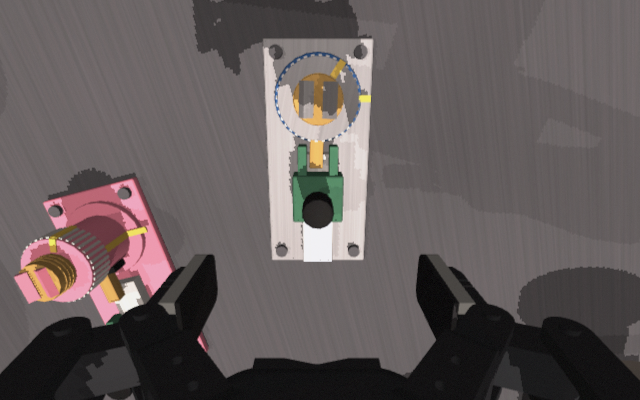

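The wrist view shows the fork home: prongs straddle the brass lug at (317,152), knob at (317,210), ring line at (341,66) about 53° short of the housing line at (365,99). Next I grip the ring and turn it.

```bash
sed -i 's/^AX=.*;/AX=np.array([.4806,-.1545]);/' h.py; python3 - <<'E'
from h import *
a0=.35; z=.048
robot.move_pose([*AX,.18],down(a0))
robot.movel([*AX,z],down(a0),rate=.1)
o=robot.observe(); print(o["tool_pos"],o["ft_force"].round(1),o["moment"].round(2))
robot.move_gripper(0.0); o=robot.observe(); m0=o["moment"][2]
print("grip",round(o["grip_width"],3),round(o["finger_force"],1),o["ft_force"].round(1),o["moment"].round(2),o["clock"])
for d in [.2,.4,.6,.7,.8,.85,.9,.95,1.0,1.04,1.08,1.12]:
    robot.move_pose([*AX,z],down(a0-d)); o=robot.observe(); m=o["moment"][2]-m0
    print(d,round(m,2),o["ft_force"].round(1),round(o["grip_width"],3),round(o["clock"],2))
    if d>.8 and abs(m)>1.0: break
E
```

```text
[ 0.48110064 -0.15471972  0.04852895] [-0.4 -0.1  0.1] [-0.02 -0.02  0.03]
grip 0.684 62.7 [-3.6 -1.3  6.6] [-0.12  0.34 -0.01] 11.2333
0.2 -0.08 [-2.8 -0.5  8.4] 0.69 11.54
0.4 -0.05 [-3.1 -1.2  7.6] 0.69 11.85
0.6 -0.07 [-1.5 -0.8  7.4] 0.685 12.16
0.7 -0.03 [-3.  -1.2  7.5] 0.69 12.41
0.8 -0.07 [-2.4 -0.8  7.9] 0.685 12.66
0.85 0.0 [-2.9 -0.3  7.6] 0.683 12.91
0.9 -0.1 [-2.7 -1.2  7.8] 0.688 13.16
0.95 -0.02 [-3.3 -0.9  7.1] 0.694 13.41
1.0 -0.06 [-3.2 -1.3  7.2] 0.689 13.66
1.04 -0.02 [-2.9 -0.6  7.3] 0.691 13.91
1.08 2.07 [-2.1 -0.2  7.3] 0.687 14.16
```

```bash
python3 - <<'E'
from h import *
a0=.35; q=down(a0-1.08)
robot.move_gripper(1.0)
robot.movel([*AX,.15],q,rate=.15)
robot.movel([*(AX-.07*U),.20],down(YAW-np.pi/2),rate=.2)
c=cam("wrist"); cv2.imwrite("pics/w3.png",c[0]); print(robot.observe()["clock"],robot.observe()["ft_force"].round(1))
E
```

```text
16.075 [ 0.7 -0.1 -0.3]
```

View pics/w3.png

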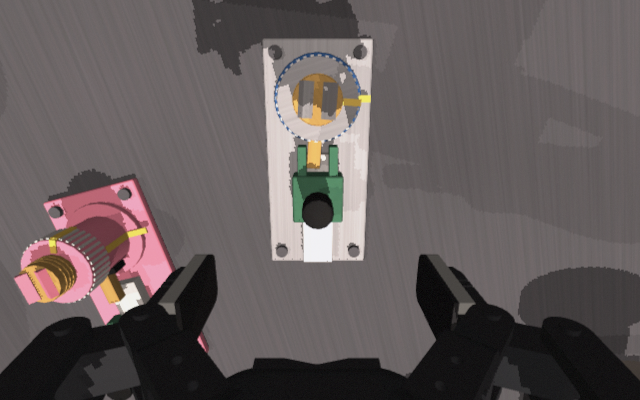

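The ring's yellow line at (352,101) now meets the housing line at (365,99). The fork is home, and the lug rests at (314,153) within its play. The robot is clear, so I'm handing in.

```bash
python3 -c "
from cell import robot
print(robot.job_done())"
```

```text
the job is handed in; nothing more can be done
None
```

I handed the job in with the fork pushed to its stop over the lug, the ring turned clockwise to its hard stop at the yellow line, the barrel within its play, and the red jack untouched; the hand-in call did not report the verdict.

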